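# Find the bare joint with the feeler blade

### The arm

A 6-joint arm with a two-finger parallel gripper is mounted at the origin on the work surface. World frame = base frame: x ahead of the robot, y to its left, z up, the work surface at z = 0. Lengths are in m, angles in rad, forces in N, time in s.
With the tool pointing down it reaches from about 0.375 to 0.9 m from the base axis. Payload 3.1 kg.
Tool frame: the origin (TCP) lies at the very end of the fingers, on their centre line; the grasp point (between the pads) lies 19 mm behind it (tcp_to_grasp is the distance from the TCP to the grasp point, in m); z points along the fingers, y is the direction in which the jaws open and shut (so a half turn about z gives the same grasp; the last joint's range is limited). The gripper opens to 85 mm and grips with 20 to 120 N. Pads are 22 mm wide; open, the fingers measure 114 mm over their backs; the gripper's body (76 mm by 85 mm) begins 54 mm behind the grasp point. The pads swing forward as they close: fully open they stand 13 mm farther back than shut.
Start: joints at [-1.284, 0.527, 1.433, -0, 1.181, -0.178], TCP at [0.28, -0.559, 0.231] pointing down, gripper open.
Joint ranges: [-3.08, 3.08], [-0.75, 2.2], [0.22, 2.44], [-1.43, 4.57], [0, 2.65], [-2.85, 2.85]. Speed limits (rad/s): [2.79, 2.79, 3.14, 3.14, 3.14, 3.14].

### API

Orientations are given as a unit quaternion [x, y, z, w].
In Python, from station import sense, snapshot, camera_info, sign_off, tcp_to_grasp gives the robot as it stands.
- The arm moves only by the shell command python3 -m inch 'ROWS' [FORCE]. ROWS is JSON, a list of rows, each a list of 3 entries, a list of its own where there are three numbers: the closure, from -1 (fully open) to 1 (shut), so that 0 is half open, then the shift along the tool's x, y, z normalised to -1 to 1, where 1 is 10 cm, then the turn, a rotation vector about the tool's x, y, z normalised to -1 to 1, where 1 is 360 degrees. In form: [[jaw, [dx, dy, dz], [ax, ay, az]], ...]. A call has 1 to 20 rows; each row is the pose to reach, as a shift and turn from the pose commanded when the call began, along the tool's axes at that moment, turning the shorter way round; what a row does not reach only later rows make up. A row lasts 1/10 s, in which the tool goes at most 50 mm and 8.59 degrees, less where a joint would pass 70% of its speed; a pose out of reach is approached as far as the arm can. A call with a number of a shift or a turn outside -1 to 1 is refused whole. A call with a gripper value outside its range is refused whole. The fingers move at their own pace and stop on an object; FORCE is the grip in N (left out, the last holds). Time passes only in rows, so rows that repeat a pose let the fingers close. It gives the time, the measured TCP pose, the force and the opening at its end, in the units of the state.
- sense(): the state, without advancing time (a new reading comes with each control period).
- snapshot(name): name is "scene" or "top"; returns (picture, depth): 480x640x3 uint8, blue, green, red; 480x640 float32, m along the optical axis (not along the pixel's ray), 0 where there is no reading.
- camera_info(name): a dict with "K" (3x3 intrinsics, pixels), "origin" and "orientation" of the camera in the world. Camera axes: x right, y down, z forward; pixel columns grow to the right and rows downward; lengths in m; the calibration is good to about 2 mm. A picture is of the moment at which its call begins. camera_info takes no time and is no camera call.
- sign_off(): hands the job in, once; it reports no verdict.
The state is a dict: "t": time; "q": joint angles; "qd": joint speeds; "tau": joint torques, N m; "tcp_pos": TCP position; "tool_rot": TCP orientation; "force": force on the tool from outside, world axes, zero at the start; "ft_torque": the same for the moment, N m; "finger_gap": opening from 0.0 (shut) to 1.0 (fully open).
Only numpy, scipy, OpenCV 4.12 (cv2) and the standard library are available. Lean on these libraries where they do the work, as an engineer would, in place of code of your own. Each camera call takes 0.05 s, during which the arm holds its last target.

### The job

One of the three joints of the black casting jig has lost its sprung spacer. Take the feeler gauge from its stand and slide its blade down into the joints: the one where it goes fully home, down to its collar, without springy resistance is the bare one. Leave the gauge standing fully home in the middle of that joint's length, then slide the marker along its rail until it is straight opposite the gauge, let go, and leave the other things on the bench where they are.

Things in the scene. Friction and masses are not known exactly. Their poses are not given: they have to be found in the camera images.
- gauge_center (a point): Loose upright feeler gauge, 100 mm tall, 0.12 kg, in the stand's slot; this is its centre, 10 mm above the collar's underside. From below: steel blade 40 mm long, 24 (x) by 4 mm thick (y); steel collar 30 x 34 x 5 mm; grey handle 55 mm tall, 24 (x) by 18 mm (y), ending 50 mm above this point. z is up. Grip across y, 25 to 40 mm above this point.
- gauge_tip (a point): Centre of the lower end of the gauge's blade, 50 mm below gauge_center; same axes.
- stand: Fixed aluminium block 70 x 60 x 50 mm that holds the gauge; origin at the centre of its underside on the bench. Its slot, 31 x 10 mm (x, y), runs down through it; the gauge's collar rests on its top, so the blade's tip starts 10 mm above the bench.
- jig: Fixed jig; origin under its centre, on the bench. Steel base plate 220 x 350 x 12 mm with a row (along y, 40 mm to +x of the centre) of four black segments, 70 mm deep in x, tops 64 mm above the bench; between them three like-looking joints 78 mm apart. The marker's rail runs along y, 70 mm to -x of the centre.
- gap_right (a point): Mouth of the jig's -y joint, the nearest to the marker's park end: mid-length of the joint, level with the segments' tops. x runs along the joint, y across the gap, z up. The gap is 17 mm wide at the mouth, tapers to 7 mm at 8 mm depth, stays so to 49 mm depth, and is open at both ends in x. Fully home, the tip is 40 mm down and the collar lies on the tops.
- gap_middle (a point): The same point of the middle joint, 78 mm along y from gap_right; same shape. Two of the three joints hold a black sprung spacer, 15 mm below the tops: it pushes the blade back with 3 N, rising 1.5 N per mm, and stops dead at 24 mm depth. Which joint is bare changes every time.
- gap_left (a point): The same point of the +y joint, 78 mm along y from gap_middle; same shape.
- marker (a joint): Travel of the marker along its rail (m): 0 at the park end, growing along the jig's +y, at most 0.26. Straight opposite gap_right at 0.057, gap_middle at 0.135, gap_left at 0.213. Friction of about 1.5 N; it stays where it is left.
- marker_grip (a point): Marker: steel carriage 34 x 26 x 16 mm on the rail 110 mm to -x of the joints, with a small pointer towards them and an upright fin 24 (x) by 14 mm (y), from 44 to 94 mm above the bench, to be pinched across y. This point is on the fin's middle line, 72 mm above the bench; axes as the jig's.
- housing: Bystander: loose round black housing, 156 mm across, 56 mm high, 0.9 kg, to the right of the jig; origin at the centre of its underside.
- bin: Bystander: loose open blue plastic bin 160 x 220 x 100 mm; origin at the centre of its underside.
- pen: Bystander: loose black and white marker pen, 135 mm long, 13 mm thick, lying on the bench beyond the jig; origin on the bench under its middle.
There are look-alikes about, which are no part of the job. Of the things that look like the part that bears gauge_center, the smaller one is meant.

How it is judged:
By the outcome, as a careful person would: the job done as asked, in the order asked, and still so for the second after the job is handed in, with the robot touching nothing.
It also fails if it takes over 58 s, if anything falls off the work surface, if the arm or the gripper's body presses on something with over 40 N, if the wrist force passes 120 N, or if a joint passes its speed limit or range.

## Working session

There is one attempt and no reset: what is moved stays moved. The work goes in short steps, Python scripts to look and compute and a shell command to move; the robot and the scene stay as the last step left them, time stands still between calls to the robot, and variables do not carry over. Pictures are saved under pics/ and viewed, and the job is handed in when it is done.

```bash
ls; mkdir -p pics
python3 - <<'E'
from station import *
import cv2,numpy as np
s=sense();print(s)
print(tcp_to_grasp)
for n in("scene","top"):
    p,d=snapshot(n);cv2.imwrite(f"pics/{n}0.png",p);np.save(f"pics/{n}0.npy",d);print(n,camera_info(n))
E
```

```text
pics
{'t': 0.0, 'q': array([-1.28446752e+00,  5.28483824e-01,  1.43392240e+00,  3.07562819e-06,
        1.18136149e+00, -1.78501780e-01]), 'qd': array([-0.00041314, -0.00061748,  0.00079999, -0.00074789,  0.00025452,
        0.00049684]), 'tau': array([ 1.62200358e-03, -4.42347443e+01, -1.78022987e+01, -9.33523552e-05,
        8.11901351e-03, -6.35569506e-06]), 'tcp_pos': array([ 0.2799901 , -0.55797447,  0.23031636]), 'tool_rot': array([ 9.73112482e-01,  2.30327843e-01, -5.71843973e-05, -1.08603015e-03]), 'force': array([ 0.27510614,  1.19652833, -0.48235522]), 'ft_torque': array([0.03450529, 0.01779573, 0.01810077]), 'finger_gap': 0.9975234977831092}
0.0187
scene {'K': array([[516.96540447,   0.        , 330.99395767],
       [  0.        , 516.96540447, 234.63775036],
       [  0.        ,   0.        ,   1.        ]]), 'origin': array([1.4512269 , 0.43979232, 0.67177205]), 'orientation': array([ 0.44611847,  0.74537012, -0.42772751, -0.24990172])}
top {'K': array([[536.46029525,   0.        , 321.69279439],
       [  0.        , 536.46029525, 238.29946262],
       [  0.        ,   0.        ,   1.        ]]), 'origin': array([ 0.46488419, -0.01966263,  1.56856012]), 'orientation': array([ 0.71650681, -0.69568455,  0.03947815, -0.03290104])}
```

View pics/scene0.png

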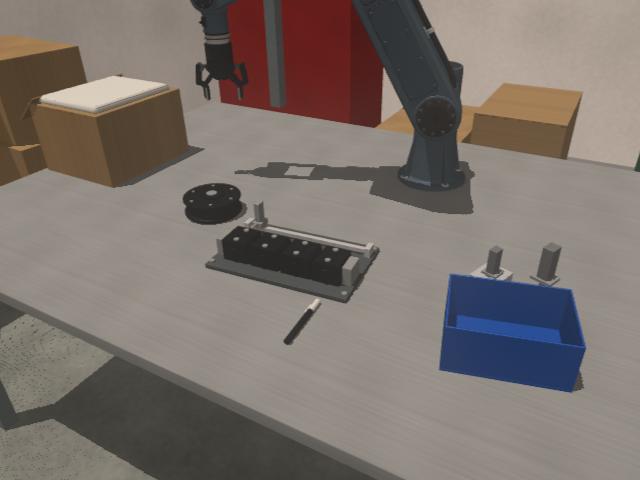

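View pics/top0.png

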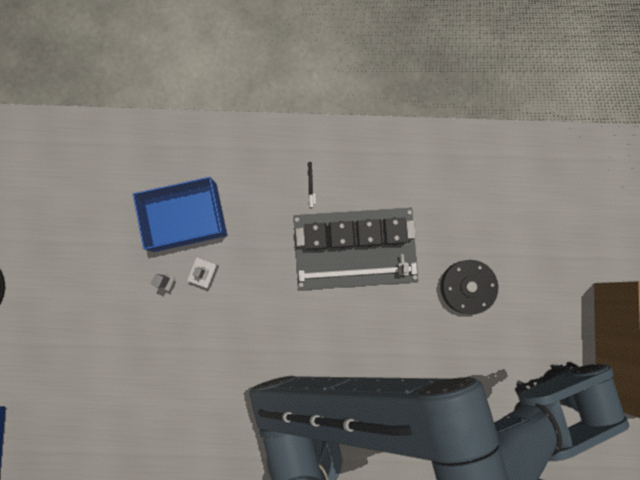

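The scene view shows the jig (black segments, px ~(290,255)) and the gauge in its stand at (493,262). The larger look-alike is at (548,262) and the bin is in front of both. In the top view the stand is at (202,273), the jig at (355,250) and the marker at (404,268). Next I'll take measurements.

```bash
cat > h.py <<'E'
import numpy as np,cv2
from scipy.spatial.transform import Rotation as R
from station import *
def cloud(n,d):
    c=camera_info(n);K=c["K"];v,u=np.mgrid[0:480,0:640]
    P=np.stack([(u-K[0,2])/K[0,0]*d,(v-K[1,2])/K[1,1]*d,d],-1)
    return P@R.from_quat(c["orientation"]).as_matrix().T+c["origin"]
def proj(n,p):
    c=camera_info(n);q=(np.atleast_2d(p)-c["origin"])@R.from_quat(c["orientation"]).as_matrix()
    return (q@c["K"].T)[:,:2]/q[:,2:]
E
python3 - <<'E'
from h import *
np.set_printoptions(precision=4,suppress=True)
for n in("top","scene"):
    d=np.load(f"pics/{n}0.npy");W=cloud(n,d);np.save(f"pics/{n}W.npy",W)
    p=cv2.imread(f"pics/{n}0.png")
    if n=="top":
        print("bench z",W[320,100:250:30,2],W[150,350:600:60,2])
        for nm,(u0,u1,v0,v1) in dict(stand=(180,225,250,300),jig=(285,425,200,300),).items():
            cr=W[v0:v1,u0:u1]
            z=cr[...,2]; im=(np.clip(z/0.14,0,1)*255).astype(np.uint8)
            s=800//(u1-u0);s=min(s,600//(v1-v0)//2)
            a=cv2.resize(cv2.applyColorMap(im,cv2.COLORMAP_JET),None,fx=s,fy=s,interpolation=0)
            b=cv2.resize(p[v0:v1,u0:u1],None,fx=s,fy=s,interpolation=cv2.INTER_CUBIC)
            cv2.imwrite(f"pics/{n}_{nm}.png",np.vstack([a,b]))
    # stand top / gauge top
    for lo,hi in((.042,.0515),(.052,.062),(.09,.118)):
        m=(W[...,2]>lo)&(W[...,2]<hi)&(W[...,1]>.25)&(W[...,1]<.5)&(W[...,0]>.38)&(W[...,0]<.53)
        q=W[m]; 
        k,l,st,ce=cv2.connectedComponentsWithStats(m.astype(np.uint8))
        for i in range(1,k):
            if st[i,4]>8: print(n,lo,st[i],W[l==i].mean(0),np.median(W[l==i],0))
E
```

```text
bench z [ 0.0097  0.0001 -0.002  -0.0028 -0.005 ] [-0.0005  0.0037 -0.0013  0.0051  0.0034]
top 0.042 [190 267   5   6  10] [0.5226 0.331  0.0481] [0.5231 0.3306 0.0483]
top 0.042 [188 267  26  21 158] [0.4984 0.301  0.0485] [0.4954 0.294  0.0491]
top 0.052 [197 267  15  15  53] [0.5131 0.2951 0.0558] [0.5155 0.2955 0.0554]
top 0.052 [161 273  14  18  72] [0.4861 0.3942 0.0577] [0.4847 0.3935 0.0584]
top 0.052 [187 276   7   6  17] [0.4956 0.3348 0.054 ] [0.4974 0.3351 0.0535]
top 0.052 [200 281   8   5  15] [0.4828 0.2952 0.0539] [0.4819 0.2949 0.0538]
top 0.09 [192 267  11  11  74] [0.5124 0.3043 0.1071] [0.5128 0.3043 0.1086]
top 0.09 [158 274   9  14  39] [0.4867 0.3968 0.1047] [0.4863 0.3967 0.1057]
scene 0.042 [471 262  19  16  91] [0.5135 0.2828 0.0491] [0.5186 0.2822 0.0492]
scene 0.042 [495 267  18  14 120] [0.5044 0.3292 0.0488] [0.5048 0.3293 0.0491]
scene 0.052 [481 267  22  11 110] [0.5183 0.3063 0.0556] [0.5202 0.3092 0.0549]
scene 0.052 [529 271  31  15 192] [0.496  0.4064 0.0572] [0.4981 0.4098 0.0575]
scene 0.09 [488 245  15  16 160] [0.5176 0.3051 0.1031] [0.5199 0.3052 0.1047]
scene 0.09 [539 252  21  17 214] [0.4971 0.405  0.1039] [0.4987 0.4051 0.1034]
```

Run:
```python
import cv2
p=cv2.imread("pics/scene0.png")
cv2.imwrite("pics/s_stand.png",cv2.resize(p[230:310,460:600],None,fx=5,fy=5,interpolation=cv2.INTER_CUBIC))
cv2.imwrite("pics/s_jig.png",cv2.resize(p[190:300,200:390],None,fx=4,fy=4,interpolation=cv2.INTER_CUBIC))
```

```text
(no output)
```

View pics/s_stand.png

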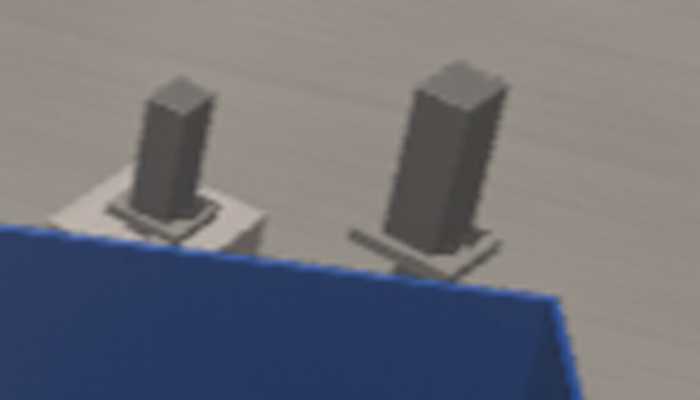

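View pics/s_jig.png

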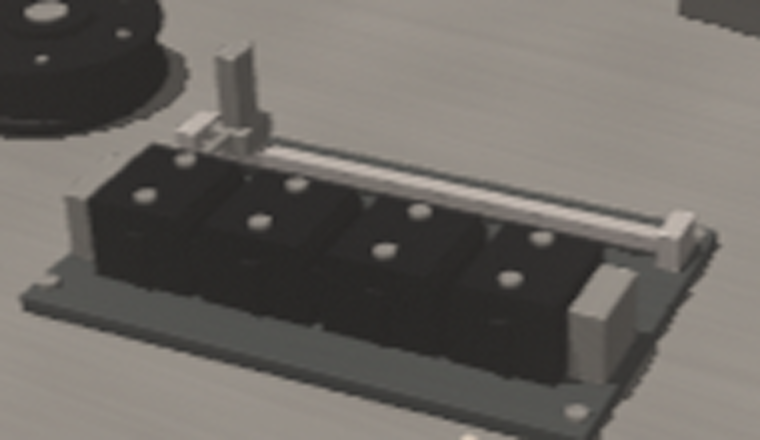

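View pics/top_stand.png

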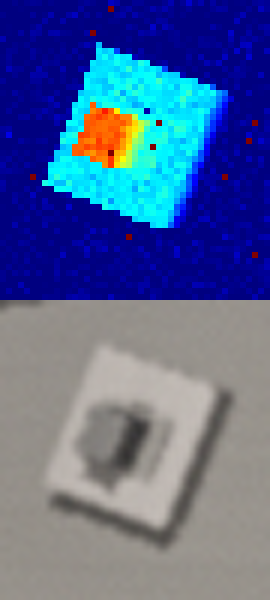

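View pics/top_jig.png

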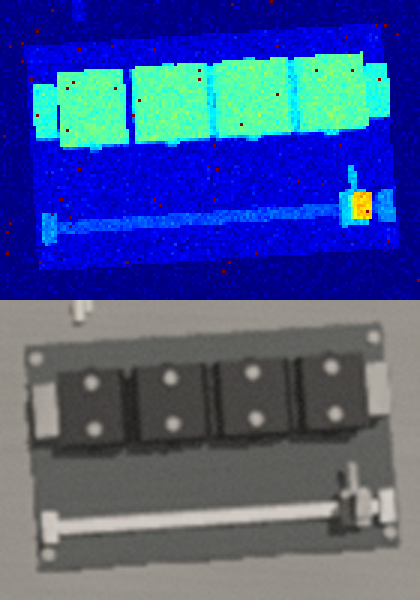

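```bash
cat >> h.py <<'E'
def ray(n,uv,z):
    c=camera_info(n);K=c["K"];uv=np.atleast_2d(uv).astype(float)
    r=np.c_[(uv[:,0]-K[0,2])/K[0,0],(uv[:,1]-K[1,2])/K[1,1],np.ones(len(uv))]@R.from_quat(c["orientation"]).as_matrix().T
    return c["origin"]+r*((z-c["origin"][2])/r[:,2])[:,None]
E
python3 - <<'E'
from h import *
np.set_printoptions(precision=4,suppress=True)
p=cv2.cvtColor(cv2.imread("pics/top0.png"),6).astype(float)
def cen(u,v,r=3):
    w=p[v-r:v+r+1,u-r:u+r+1];m=np.clip(w-np.median(w)-12,0,None);yy,xx=np.mgrid[v-r:v+r+1,u-r:u+r+1]
    return [(m*xx).sum()/m.sum(),(m*yy).sum()/m.sum()]
# crop scale 3: u=285+x/3, v=200+(y-300)/3
seg=[(91,382),(95,429),(170,377),(173,424),(252,372),(256,419),(331,367),(335,414)]
uv=[cen(round(285+x/3),round(200+(y-300)/3)) for x,y in seg]
S=ray("top",uv,.065);print(np.array(uv));print(S[:,:2])
co=[(36,359),(373,337),(48,554),(390,533)]
uv=[cen(round(285+x/3),round(200+(y-300)/3)) for x,y in co]
C=ray("top",uv,.013);print(np.array(uv));print(C[:,:2])
print("seg mean",S.mean(0),"corner mean",C.mean(0))
m=S.reshape(4,2,3).mean(1);print("seg spacing",np.linalg.norm(np.diff(m,axis=0),axis=1)); d=m[0]-m[3];print("yaw",np.degrees(np.arctan2(-d[0],d[1])))
d=C[0]-C[1]+C[2]-C[3];print("yaw base",np.degrees(np.arctan2(-d[0],d[1])))
W=np.load("pics/topW.npy")
# stand top
z=W[...,2];sub=np.zeros(z.shape,bool);sub[250:300,183:218]=1
m=sub&(p>135)&(z>.035)
m2=sub&(z>.035)
for mm in(m,m2):
    v,u=np.nonzero(cv2.morphologyEx(mm.astype(np.uint8),cv2.MORPH_OPEN,np.ones((3,3)))); q=ray("top",np.c_[u,v],.05)[:,:2]
    print("stand",cv2.minAreaRect((q*1000).astype(np.float32)))
def rect(n,box,lo,zz):
    W=np.load(f"pics/{n}W.npy");m=np.zeros((480,640),np.uint8);x0,x1,y0,y1=box;m[y0:y1,x0:x1]=(W[y0:y1,x0:x1,2]>lo)&(W[y0:y1,x0:x1,2]<.2)
    m=cv2.morphologyEx(m,cv2.MORPH_OPEN,np.ones((2,2)));v,u=np.nonzero(m);q=ray(n,np.c_[u,v],zz)
    print(n,lo,cv2.minAreaRect((q[:,:2]*1000).astype(np.float32)),q.mean(0),len(v), "zmed",np.median(W[v,u,2]))
rect("top",(185,222,255,295),.098,.11)
rect("top",(395,412,250,285),.080,.094)
rect("top",(300,410,205,250),.058,.064)
E
```

```text
[[315.0225 227.1261]
 [316.0578 242.5925]
 [341.3715 225.4764]
 [342.27   240.8331]
 [368.7977 223.6559]
 [369.9719 239.0844]
 [395.0419 221.8052]
 [396.3279 237.456 ]]
[[ 0.6507 -0.0117]
 [ 0.607  -0.0159]
 [ 0.6577 -0.086 ]
 [ 0.6142 -0.0896]
 [ 0.6652 -0.1634]
 [ 0.6215 -0.1676]
 [ 0.6727 -0.2376]
 [ 0.6283 -0.2419]]
[[296.5324 219.1106]
 [409.1935 211.8283]
 [300.6766 284.4056]
 [415.0489 276.8893]]
[[ 0.6791  0.0433]
 [ 0.7107 -0.2863]
 [ 0.4893  0.025 ]
 [ 0.5207 -0.3056]]
seg mean [ 0.6397 -0.1267  0.065 ] corner mean [ 0.6    -0.1309  0.013 ]
seg spacing [0.0743 0.0781 0.0746]
yaw 5.480519542196975
yaw base 5.447315864130378
stand ((514.54345703125, 304.9516296386719), (60.633888244628906, 70.02276611328125), 70.90492248535156)
stand ((514.0521850585938, 303.72515869140625), (63.11638259887695, 70.01409912109375), 71.13265991210938)
top 0.098 ((510.0522766113281, 301.7660827636719), (20.226863861083984, 23.877033233642578), 71.09088897705078) [0.5101 0.3022 0.11  ] 64 zmed 0.10798467729086825
top 0.08 ((538.7357177734375, -266.9440002441406), (22.227148056030273, 13.792248725891113), 0.7589951157569885) [ 0.5389 -0.2667  0.094 ] 52 zmed 0.09258136926950367
top 0.058 ((635.2567138671875, -123.094970703125), (70.62106323242188, 301.7399597167969), 5.373505115509033) [ 0.6354 -0.1277  0.064 ] 2229 zmed 0.06433930684631117
```

Run:
```python
from h import *
np.set_printoptions(precision=4,suppress=True)
# scene handle top corners
q=np.array([(147,98),(180,76),(216,94),(182,115)])/5+[460,230]
P=ray("scene",q,.11);print(P,P.mean(0));e=P[1]-P[0];print(np.linalg.norm(np.diff(P,axis=0),axis=1),[np.degrees(np.arctan2(*(P[j]-P[i])[1::-1])) for i,j in((0,1),(1,2),(2,3))])
# scene fin top, segments screws
f=np.array([(217,48),(232,52),(255,45),(240,40)])/4+[200,190]
print("fin",ray("scene",f,.094).mean(0))
s=np.array([(145,195),(185,160),(259,222),(296,184),(384,250),(419,211),(510,278),(541,238)])/4+[200,190]
S=ray("scene",s,.066);print("screws",S[:,:2],S.mean(0))
W=np.load("pics/topW.npy")
print("bin near edge",ray("top",[(147,250),(225,236)],.1))
print("lookalike z, pos",ray("top",[(158,274),(167,288)],.13))
# gap check, top image intensity/depth across gap along v
p=cv2.cvtColor(cv2.imread("pics/top0.png"),6)
c=np.array([.6397,-.127,.064]);xa=np.array([.9955,.0951,0]);ya=np.array([-.0951,.9955,0])
for k,nm in((-1,"right"),(0,"mid"),(1,"left")):
    pr=[]
    for t in np.arange(-.014,.0145,.002):
        uv=proj("top",[c+ya*(.078*k+t)+xa*s for s in np.arange(-.025,.026,.002)]).astype(np.float32)
        pr.append((cv2.remap(p,uv[None,:,0].copy(),uv[None,:,1].copy(),1).mean(), np.median(W[np.rint(uv[:,1]).astype(int),np.rint(uv[:,0]).astype(int),2])*1000))
    print(nm,np.array(pr).T.round(0))
```

```text
[[0.5228 0.2948 0.11  ]
 [0.4997 0.3026 0.11  ]
 [0.5068 0.3187 0.11  ]
 [0.5291 0.3103 0.11  ]] [0.5146 0.3066 0.11  ]
[0.0244 0.0177 0.0238] [np.float64(161.40226104756766), np.float64(65.945018743575), np.float64(-20.79193251297936)]
fin [ 0.5369 -0.2646  0.094 ]
screws [[ 0.6702 -0.236 ]
 [ 0.6273 -0.2397]
 [ 0.6642 -0.1616]
 [ 0.6201 -0.1665]
 [ 0.6564 -0.0846]
 [ 0.6127 -0.0886]
 [ 0.6488 -0.0105]
 [ 0.606  -0.0147]] [ 0.6382 -0.1253  0.066 ]
bin near edge [[0.5695 0.4457 0.1   ]
 [0.6144 0.2346 0.1   ]]
lookalike z, pos [[0.504  0.403  0.13  ]
 [0.4676 0.3769 0.13  ]]
right [[72. 71. 66. 56. 43. 36. 41. 50. 60. 60. 53. 52. 61. 69. 71.]
 [63. 65. 65. 62. 62. 59. 57. 49. 51. 50. 54. 59. 66. 64. 64.]]
mid [[70. 69. 64. 54. 43. 39. 44. 54. 60. 56. 48. 50. 58. 67. 69.]
 [64. 64. 65. 65. 62. 60. 59. 50. 50. 50. 56. 64. 65. 65. 65.]]
left [[68. 68. 64. 54. 44. 38. 38. 40. 41. 41. 42. 48. 58. 65. 67.]
 [64. 64. 65. 64. 64. 58. 48. 15. 17. 15. 60. 63. 64. 64. 65.]]
```

```bash
cat >> h.py <<'E'
def to(x,y,z,yaw=None):
    "shift/turn in move units, yaw of tool x in degrees"
    s=sense();M=R.from_quat(s["tool_rot"])
    d=M.inv().apply(np.array([x,y,z])-s["tcp_pos"])*10
    y0=np.degrees(np.arctan2(*M.as_matrix()[1::-1,0]));
    r=0
    if yaw is not None:
        T=R.from_euler("z",yaw,degrees=True)*R.from_euler("x",180,degrees=True)
        r=(M.inv()*T).as_rotvec()/(2*np.pi)
    print("t",round(s["t"],2),"tcp",s["tcp_pos"].round(4),"yaw",y0.round(2),"F",s["force"].round(1),"gap",round(s["finger_gap"],3),"shift",d.round(3),"turn",np.round(r,4))
E
python3 - <<'E'
from h import *
to(.36,-.45,.23,100)
to(.42,-.38,.25,100)
E
```

```text
t 0.1 tcp [ 0.28   -0.558   0.2304] yaw 26.63 F [-1.1 -0.5  0.2] gap 1.002 shift [ 1.2   -0.607  0.006] turn [-2.000e-04 -2.000e-04 -2.038e-01]
t 0.1 tcp [ 0.28   -0.558   0.2304] yaw 26.63 F [-1.1 -0.5  0.2] gap 1.002 shift [ 2.05  -0.964 -0.193] turn [-2.000e-04 -2.000e-04 -2.038e-01]
```

```bash
python3 -m inch '[[-0.3,[1,-1,0],[0,0,-0.09]],[-0.3,[1,-1,0],[0,0,-0.09]],[-0.3,[1,-1,0],[0,0,-0.09]],[-0.3,[1,-1,0],[0,0,-0.09]]]' 40; python3 -c "
from h import *
to(.42,-.20,.23)"
```

```text
t: 0.5
tcp_pos: [0.3251, -0.4177, 0.2305]
tool_rot: [0.868, 0.497, 0.001, -0.003]
force: [-0.3, 0.2, -0.6]
finger_gap: 0.654
t 0.5 tcp [ 0.3251 -0.4177  0.2305] yaw 59.57 F [-0.3  0.2 -0.6] gap 0.654 shift [ 2.357 -0.284  0.018] turn 0
```

```bash
python3 -m inch '[[-0.3,[1,-0.4,0],[0,0,-0.09]],[-0.3,[1,-0.4,0],[0,0,-0.09]],[-0.3,[1,-0.4,0],[0,0,-0.09]],[-0.3,[1,-0.4,0],[0,0,-0.09]]]' 40;  python3 -m inch '[[-0.3,[1,0.6,0],[0,0,-0.09]],[-0.3,[1,0.6,0],[0,0,-0.09]],[-0.3,[1,0.6,0],[0,0,-0.09]],[-0.3,[1,0.6,0],[0,0,-0.09]]]' 40; python3 -c "
from h import *
to(.512,.304,.15,161)"
```

```text
t: 0.9
tcp_pos: [0.3417, -0.3151, 0.2311]
tool_rot: [0.695, 0.719, 0.0, -0.001]
force: [-0.0, -0.4, -0.2]
finger_gap: 0.649
t: 1.3
tcp_pos: [0.3998, -0.2138, 0.231]
tool_rot: [0.467, 0.884, 0.0, -0.001]
force: [0.3, -0.8, 0.1]
finger_gap: 0.649
t 1.3 tcp [ 0.3998 -0.2138  0.231 ] yaw 124.37 F [ 0.3 -0.8  0.1] gap 0.649 shift [3.639 3.849 0.817] turn [ 1.000e-04 -3.000e-04 -1.018e-01]
```

```bash
for i in 1; do python3 -m inch '[[-0.3,[1,1,0],[0,0,0]],[-0.3,[1,1,0],[0,0,0]],[-0.3,[1,1,0],[0,0,0]]]'; python3 -m inch '[[-0.3,[1,1,0],[0,0,0]],[-0.3,[1,1,0],[0,0,0]],[-0.3,[1,1,0],[0,0,0]]]';python3 -m inch '[[-0.3,[1,1,0],[0,0,0]],[-0.3,[1,1,0],[0,0,0]],[-0.3,[1,1,0],[0,0,0]]]'; done; python3 -c "
from h import *
to(.512,.304,.15,161)"
```

```text
t: 1.6
tcp_pos: [0.4264, -0.0759, 0.2311]
tool_rot: [0.471, 0.882, 0.0, -0.001]
force: [-0.1, -0.9, 0.6]
finger_gap: 0.647
t: 1.9
tcp_pos: [0.4539, 0.0633, 0.2312]
tool_rot: [0.47, 0.882, 0.0, -0.0]
force: [1.4, 0.1, 0.0]
finger_gap: 0.649
t: 2.2
tcp_pos: [0.4814, 0.2022, 0.2311]
tool_rot: [0.47, 0.883, 0.0, -0.0]
force: [0.2, -0.8, 0.9]
finger_gap: 0.65
t 2.2 tcp [0.4814 0.2022 0.2311] yaw 123.9 F [ 0.2 -0.8  0.9] gap 0.65 shift [0.675 0.822 0.811] turn [ 0.     -0.     -0.1031]
```

```bash
python3 -m inch '[[-0.3,[0.66,0.82,0.3],[0,0,-0.103]],[-0.3,[0.66,0.82,0.3],[0,0,-0.103]],[-0.3,[0.66,0.82,0.3],[0,0,-0.103]],[-0.3,[0.66,0.82,0.3],[0,0,-0.103]],[-0.3,[0.66,0.82,0.8],[0,0,-0.103]],[-0.3,[0.66,0.82,0.8],[0,0,-0.103]],[-0.3,[0.66,0.82,0.8],[0,0,-0.103]]]'
python3 - <<'E'
from h import *
to(.512,.304,.074,161)
for n in("top","scene"):
    p,d=snapshot(n); c=p[240:310,140:260] if n=="top" else p[190:290,430:590]
    cv2.imwrite(f"pics/{n}1.png",cv2.resize(c,None,fx=4,fy=4,interpolation=2))
E
```

```text
t: 2.9
tcp_pos: [0.5118, 0.2996, 0.1503]
tool_rot: [0.166, 0.986, -0.001, -0.002]
force: [0.9, 0.2, 0.6]
finger_gap: 0.65
t 2.9 tcp [0.5118 0.2996 0.1503] yaw 160.84 F [0.9 0.2 0.6] gap 0.65 shift [0.01  0.044 0.763] turn [-0.0004 -0.0005 -0.0004]
```

View pics/scene1.png

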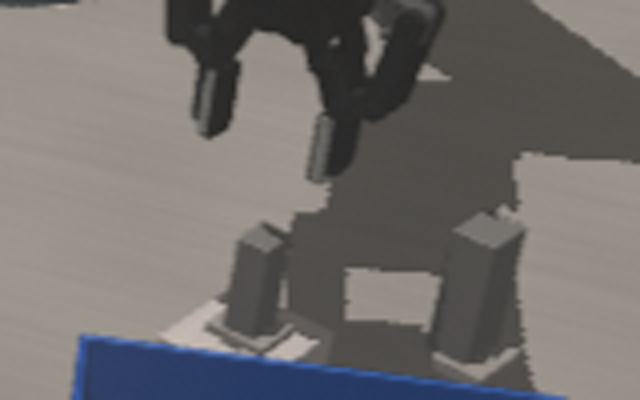

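The fingers straddle the gauge handle (crop px (210,100) and (325,150), handle at (262,280)), so I'll descend and grip.

```bash
python3 -m inch '[[-0.3,[0.01,0.04,0.4],[0,0,0]],[-0.3,[0.01,0.04,0.77],[0,0,0]],[-0.3,[0.01,0.04,0.77],[0,0,0]],[-0.3,[0.01,0.04,0.77],[0,0,0]]]' 40; python3 -m inch '[[0.1,[0,0,0],[0,0,0]],[0.4,[0,0,0],[0,0,0]],[1,[0,0,0],[0,0,0]],[1,[0,0,0],[0,0,0]],[1,[0,0,0],[0,0,0]],[1,[0,0,0],[0,0,0]]]' 40;python3 -c "
from h import *
to(.512,.304,.074,161)"
```

```text
t: 3.4
tcp_pos: [0.5142, 0.3043, 0.0759]
tool_rot: [0.166, 0.986, 0.0, 0.001]
force: [-0.5, -0.1, 0.1]
finger_gap: 0.65
t: 4.0
tcp_pos: [0.5147, 0.3046, 0.0765]
tool_rot: [0.166, 0.986, 0.001, 0.002]
force: [0.2, -0.0, 6.9]
finger_gap: 0.204
t 4.0 tcp [0.5147 0.3046 0.0765] yaw 160.92 F [ 0.2 -0.   6.9] gap 0.204 shift [ 0.023 -0.015  0.024] turn [ 0.0004  0.0005 -0.0002]
```

```bash
python3 -m inch '[[1,[0,0,-0.2],[0,0,0]],[1,[0,0,-0.5],[0,0,0]],[1,[0,0,-1],[0,0,0]],[1,[0,0,-1],[0,0,0]]]'
python3 - <<'E'
from h import *
to(.632,-.049,.176,185.46)
for n in("top","scene"):
    p,d=snapshot(n); c=p[240:310,140:260] if n=="top" else p[170:270,430:590]
    cv2.imwrite(f"pics/{n}2.png",cv2.resize(c,None,fx=4,fy=4,interpolation=2))
E
```

```text
t: 4.4
tcp_pos: [0.5177, 0.3059, 0.1812]
tool_rot: [0.166, 0.986, 0.004, 0.006]
force: [1.2, 0.4, 0.5]
finger_gap: 0.206
t 4.4 tcp [0.5177 0.3059 0.1812] yaw 160.92 F [1.2 0.4 0.5] gap 0.206 shift [-2.24  -2.981  0.05 ] turn [ 0.0011  0.0021 -0.0682]
```

View pics/scene2.png

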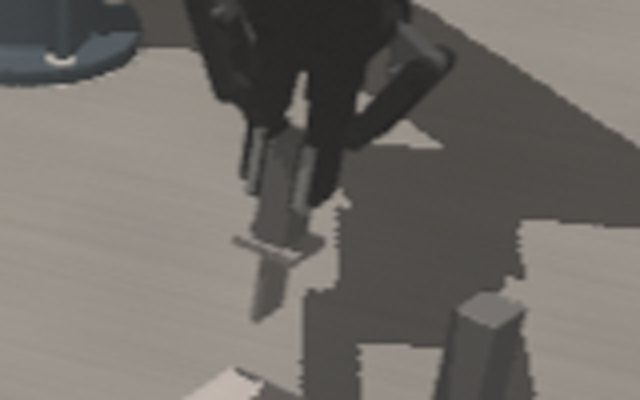

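The gauge is held between the fingers: handle at crop (280,190), blade tip at (258,320), well clear of the stand. I'll carry it to the left joint.

```bash
python3 -m inch '[[1,[-0.75,-1,0],[0,0,0]],[1,[-0.75,-1,0],[0,0,0]],[1,[-0.75,-1,0],[0,0,0]]]';python3 -m inch '[[1,[-0.75,-1,0],[0,0,0]],[1,[-0.75,-1,0],[0,0,0]],[1,[-0.75,-1,0],[0,0,0]]]' ; python3 -c "
from h import *
to(.6315,-.049,.176,185.46)"
```

```text
t: 4.8
tcp_pos: [0.551, 0.182, 0.1726]
tool_rot: [0.167, 0.986, -0.001, -0.001]
force: [0.4, 0.4, -1.2]
finger_gap: 0.202
t: 5.1
tcp_pos: [0.5897, 0.0624, 0.1725]
tool_rot: [0.167, 0.986, -0.001, -0.001]
force: [0.2, 0.3, -1.6]
finger_gap: 0.203
t 5.1 tcp [0.5897 0.0624 0.1725] yaw 160.75 F [ 0.2  0.3 -1.6] gap 0.203 shift [-0.762 -0.914 -0.035] turn [-0.0002 -0.0004 -0.0686]
```

```bash
python3 -m inch '[[1,[-0.76,-0.91,0],[0,0,-0.0686]],[1,[-0.76,-0.91,0],[0,0,-0.0686]],[1,[-0.76,-0.91,0],[0,0,-0.0686]],[1,[-0.76,-0.91,0],[0,0,-0.0686]],[1,[-0.76,-0.91,0],[0,0,-0.0686]]]';python3 - <<'E'
from h import *
to(.6315,-.049,.12,185.46)
for n in("top","scene"):
    p,d=snapshot(n);np.save(f"pics/{n}3.npy",d);cv2.imwrite(f"pics/{n}3full.png",p); c=p[190:310,270:430] if n=="top" else p[140:300,220:400]
    cv2.imwrite(f"pics/{n}3.png",cv2.resize(c,None,fx=4,fy=4,interpolation=2)[:600])
E
```

```text
t: 5.6
tcp_pos: [0.6301, -0.0445, 0.1724]
tool_rot: [-0.047, 0.999, 0.001, -0.002]
force: [-0.0, 1.3, -1.1]
finger_gap: 0.205
t 5.6 tcp [ 0.6301 -0.0445  0.1724] yaw -174.57 F [-0.   1.3 -1.1] gap 0.205 shift [-0.012 -0.048  0.524] turn [ 0.0003 -0.0007 -0.0001]
```

View pics/scene3.png

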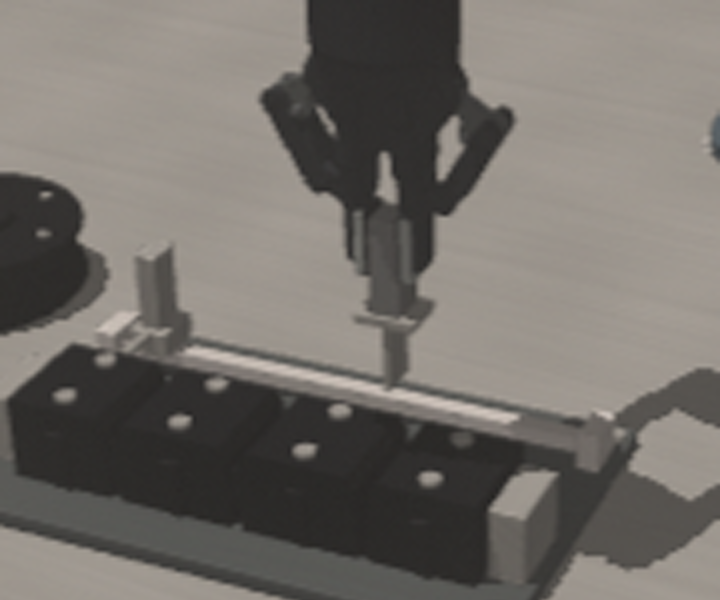

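View pics/top3.png

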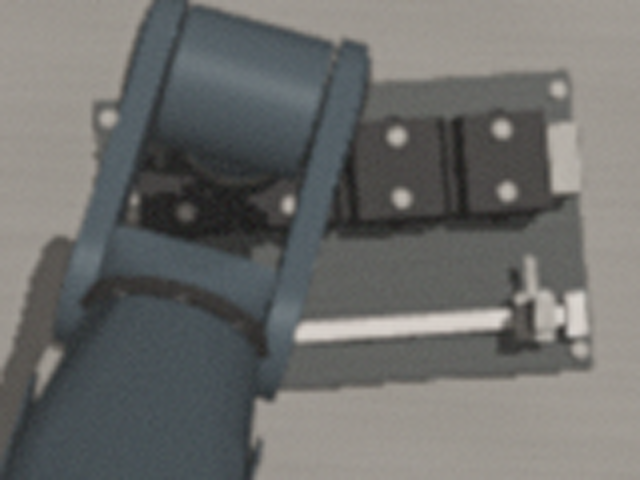

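The gauge hangs above the left joint with its tip at crop (393,383). I'll check its position in the hand against the jig as the scene camera sees it.

Run:
```python
from h import *
np.set_printoptions(precision=4,suppress=True)
P=ray("scene",np.array([(355,316),(398,330),(435,299)])/4+[220,140],.1515)
print(P,(P[0]+P[2])/2)
print("tip",ray("scene",np.array([(384,381),(393,388),(407,376)])/4+[220,140],.106))
p=cv2.imread("pics/scene3full.png")
# draw model: gauge at tcp
s=sense();M=R.from_quat(s["tool_rot"]).as_matrix();c=s["tcp_pos"]+np.array([0,0,.06-.0765])
xa=np.array([.9955,.0951,0]);ya=np.array([-.0951,.9955,0]);za=np.array([0,0,1.])
big=cv2.resize(p[200:260,290:350],None,fx=10,fy=10,interpolation=2)
def box(cz,h,w,t):
    for sx,sy in((-1,-1),(1,-1),(1,1),(-1,1)):
        a=c+xa*sx*w/2+ya*sy*t/2
        for b in(a+xa*-2*sx*w/2,a+ya*-2*sy*t/2):
            for z in(cz,cz+h):
                u=(proj("scene",[a+za*z,b+za*z])-[290,200]+.5)*10;cv2.line(big,*[tuple(map(int,k)) for k in u],(0,255,0),1)
box(-.05,.04,.024,.004);box(-.01,.005,.03,.034)
cv2.imwrite("pics/ov3.png",big)
```

```text
[[ 0.6459 -0.0555  0.1515]
 [ 0.6485 -0.0283  0.1515]
 [ 0.6103 -0.0275  0.1515]] [ 0.6281 -0.0415  0.1515]
tip [[ 0.6304 -0.0482  0.106 ]
 [ 0.6346 -0.0403  0.106 ]
 [ 0.6201 -0.0399  0.106 ]]
```

View pics/ov3.png

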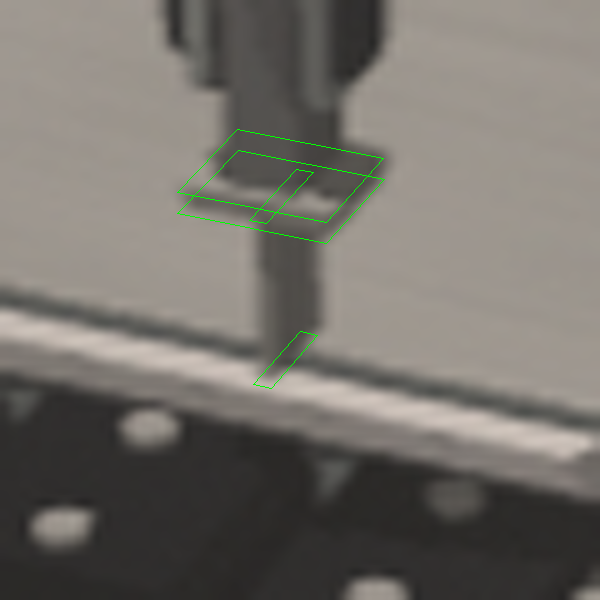

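```bash
python3 -m inch '[[1,[-0.02,-0.05,0.3],[0,-0.0007,0]],[1,[-0.02,-0.05,0.36],[0,-0.0007,0]],[1,[-0.02,-0.05,0.36],[0,-0.0007,0]],[1,[-0.02,-0.05,0.36],[0,-0.0007,0]]]';python3 -c "
from h import *
to(.632,-.0495,.12,185.46)"
```

```text
t: 6.1
tcp_pos: [0.6342, -0.0486, 0.1387]
tool_rot: [-0.049, 0.999, 0.0, 0.002]
force: [0.4, -0.1, -1.3]
finger_gap: 0.198
t 6.1 tcp [ 0.6342 -0.0486  0.1387] yaw -174.35 F [ 0.4 -0.1 -1.3] gap 0.198 shift [ 0.023 -0.007  0.187] turn [0.     0.0007 0.0005]
```

```bash
python3 -m inch '[[1,[0.01,-0.01,0.08],[0,0.0004,0]],[1,[0.01,-0.01,0.15],[0,0.0004,0]],[1,[0.01,-0.01,0.15],[0,0.0004,0]]]';python3 -c "
from h import *
to(.632,-.0495,.12,185.46)"; python3 -m inch '[[1,[0,0,0.03],[0,0,0]],[1,[0,0,0.06],[0,0,0]],[1,[0,0,0.06],[0,0,0]]]';python3 -c "
from h import *
to(.632,-.0495,.12,185.46)"
```

```text
t: 6.4
tcp_pos: [0.6329, -0.0501, 0.1226]
tool_rot: [-0.049, 0.999, 0.001, 0.0]
force: [-0.7, 0.9, -1.3]
finger_gap: 0.205
t 6.4 tcp [ 0.6329 -0.0501  0.1226] yaw -174.41 F [-0.7  0.9 -1.3] gap 0.205 shift [0.008 0.007 0.026] turn [0.0002 0.0001 0.0004]
t: 6.7
tcp_pos: [0.633, -0.05, 0.1167]
tool_rot: [-0.049, 0.999, 0.001, 0.001]
force: [-0.0, 2.9, -2.5]
finger_gap: 0.207
t 6.7 tcp [ 0.633  -0.05    0.1167] yaw -174.41 F [-0.   2.9 -2.5] gap 0.207 shift [ 0.01   0.006 -0.033] turn [0.0002 0.0002 0.0004]
```

```bash
python3 -m inch '[[1,[0,0.01,0],[0,0,0]],[1,[0,0.01,0.03],[0,0,0]],[1,[0,0.01,0.06],[0,0,0]],[1,[0,0.01,0.06],[0,0,0]]]';python3 -c "
from h import *
to(.632,-.0495,.12,185.46)"; python3 -m inch '[[1,[0,0,0.02],[0,0,0]],[1,[0,0,0.04],[0,0,0]],[1,[0,0,0.04],[0,0,0]]]'
```

```text
t: 7.1
tcp_pos: [0.6331, -0.0498, 0.1108]
tool_rot: [-0.049, 0.999, -0.0, 0.001]
force: [0.4, 0.8, -2.1]
finger_gap: 0.204
t 7.1 tcp [ 0.6331 -0.0498  0.1108] yaw -174.39 F [ 0.4  0.8 -2.1] gap 0.204 shift [ 0.01   0.004 -0.092] turn [-0.      0.0002  0.0004]
t: 7.4
tcp_pos: [0.6332, -0.0498, 0.107]
tool_rot: [-0.049, 0.999, -0.0, 0.001]
force: [-0.5, 0.2, -1.0]
finger_gap: 0.207
```

The tip is at 23.5 mm depth with no spring force; a spacer would push back about 15 N here. I'll carry on down to the collar.

```bash
python3 -m inch '[[1,[0,0,0.05],[0,0,0]],[1,[0,0,0.1],[0,0,0]],[1,[0,0,0.13],[0,0,0]],[1,[0,0,0.13],[0,0,0]]]';python3 -c "
from h import *
to(.632,-.0495,.0905,185.46)"; python3 -m inch '[[1,[0,0,0.02],[0,0,0]],[1,[0,0,0.02],[0,0,0]]]'; python3 -c "
from h import *
to(.632,-.0495,.0905,185.46)"
```

```text
t: 7.8
tcp_pos: [0.6328, -0.0497, 0.0934]
tool_rot: [-0.049, 0.999, 0.0, 0.0]
force: [-0.5, 0.5, -1.5]
finger_gap: 0.206
t 7.8 tcp [ 0.6328 -0.0497  0.0934] yaw -174.38 F [-0.5  0.5 -1.5] gap 0.206 shift [0.008 0.003 0.029] turn [0.     0.0001 0.0004]
t: 8.0
tcp_pos: [0.6332, -0.0497, 0.0921]
tool_rot: [-0.049, 0.999, 0.0, 0.001]
force: [0.3, 0.4, -1.2]
finger_gap: 0.207
t 8.0 tcp [ 0.6332 -0.0497  0.0921] yaw -174.39 F [ 0.3  0.4 -1.2] gap 0.207 shift [0.012 0.003 0.016] turn [-0.      0.0003  0.0004]
```

```bash
python3 -m inch '[[1,[0,0,0.02],[0,0,0]],[1,[0,0,0.02],[0,0,0]]]';python3 -m inch '[[1,[0,0,0.01],[0,0,0]],[1,[0,0,0.01],[0,0,0]]]'
python3 - <<'E'
from h import *
to(.632,-.0495,.0905,185.46)
p,d=snapshot("scene");cv2.imwrite("pics/s4.png",cv2.resize(p[170:290,230:380],None,fx=5,fy=5,interpolation=2))
E
```

```text
t: 8.2
tcp_pos: [0.6336, -0.0496, 0.0905]
tool_rot: [-0.049, 0.999, -0.0, 0.001]
force: [0.3, 0.0, -0.4]
finger_gap: 0.204
t: 8.4
tcp_pos: [0.6336, -0.0496, 0.0905]
tool_rot: [-0.049, 0.999, -0.0, 0.001]
force: [-2.0, 0.6, 4.6]
finger_gap: 0.205
t 8.4 tcp [ 0.6336 -0.0496  0.0905] yaw -174.39 F [-2.   0.6  4.6] gap 0.205 shift [ 0.016  0.003 -0.   ] turn [-0.0001  0.0004  0.0004]
```

View pics/s4.png

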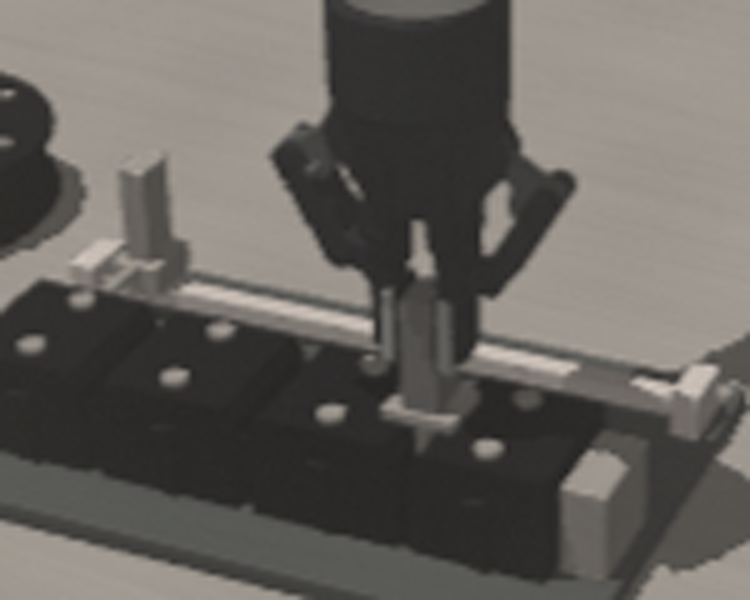

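Run:
```python
from h import *
p,d=snapshot("scene")
xa=np.array([.9955,.0951,0]);ya=np.array([-.0951,.9955,0]);za=np.array([0,0,1.])
big=cv2.resize(p[220:280,285:345],None,fx=10,fy=10,interpolation=2)
S=dict(near=[],far=[])
def dr(c,w,t,z,col):
    k=[c+xa*a*w/2+ya*b*t/2+za*z for a,b in((-1,-1),(1,-1),(1,1),(-1,1))]
    u=(proj("scene",k)-[285,220]+.5)*10;cv2.polylines(big,[u.astype(int)],True,col,1)
c=np.array([.6308,-.0477,0])
dr(c,.03,.034,.064,(0,255,0));dr(c,.03,.034,.069,(0,255,0));dr(c,.07,.017,.064,(0,0,255));dr(c,.044,.0743,.066,(255,0,0))
cv2.imwrite("pics/ov4.png",big)
```

```text
(no output)
```

View pics/ov4.png

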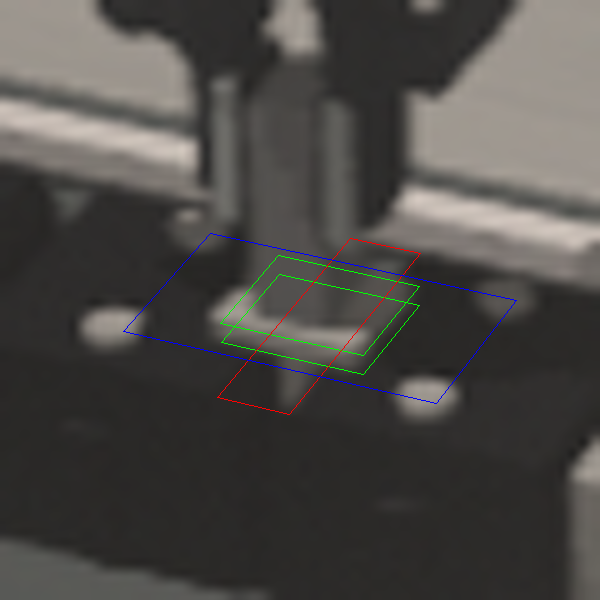

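```bash
python3 -m inch '[[1,[-0.015,0,-0.005],[0,0,0]],[1,[-0.015,0,-0.005],[0,0,0]],[1,[-0.015,0,0.005],[0,0,0]],[1,[-0.015,0,0.005],[0,0,0]]]'; python3 -c "
from h import *
to(.632,-.0495,.0905,185.46)"; python3 -m inch '[[0.5,[0,0,0],[0,0,0]],[0,[0,0,0],[0,0,0]],[-0.3,[0,0,0],[0,0,0]],[-0.3,[0,0,0],[0,0,0]],[-0.3,[0,0,0],[0,0,0]],[-0.3,[0,0,-0.4],[0,0,0]],[-0.3,[0,0,-0.9],[0,0,0]],[-0.3,[0,0,-0.9],[0,0,0]],[-0.3,[0,0,-0.9],[0,0,0]]]'; python3 -c "
from h import *
to(.5389,-.2667,.18,185.46)"
```

```text
t: 8.9
tcp_pos: [0.6345, -0.0495, 0.0904]
tool_rot: [-0.049, 0.999, -0.0, 0.001]
force: [-3.4, 1.2, 11.5]
finger_gap: 0.207
t 8.9 tcp [ 0.6345 -0.0495  0.0904] yaw -174.37 F [-3.4  1.2 11.5] gap 0.207 shift [ 0.025  0.002 -0.001] turn [-0.      0.0002  0.0005]
t: 9.8
tcp_pos: [0.6356, -0.0497, 0.1805]
tool_rot: [-0.049, 0.999, -0.001, 0.003]
force: [-0.8, 0.4, -0.9]
finger_gap: 0.65
t 9.8 tcp [ 0.6356 -0.0497  0.1805] yaw -174.39 F [-0.8  0.4 -0.9] gap 0.65 shift [ 1.175e+00 -2.065e+00  2.000e-03] turn [-0.0002  0.0009  0.0004]
```

```bash
python3 -m inch '[[-0.3,[0.6,-1,0],[0,0,0]],[-0.3,[0.6,-1,0],[0,0,0]],[-0.3,[0.6,-1,0],[0,0,0]]]';python3 -m inch '[[-0.3,[0.6,-1,0],[0,0,0]],[-0.3,[0.6,-1,0],[0,0,0]],[-0.3,[0.6,-1,0],[0,0,0]]]'
python3 - <<'E'
from h import *
to(.5389,-.2667,.10,185.46)
for n in("top","scene"):
    p,d=snapshot(n);np.save(f"pics/{n}5.npy",d);cv2.imwrite(f"pics/{n}5full.png",p); c=p[200:300,280:430] if n=="top" else p[200:300,220:370]
    cv2.imwrite(f"pics/{n}5.png",cv2.resize(c,None,fx=5,fy=5,interpolation=2)[:600])
E
```

```text
t: 10.1
tcp_pos: [0.5819, -0.1577, 0.1768]
tool_rot: [-0.048, 0.999, 0.0, -0.001]
force: [0.2, -0.8, -0.4]
finger_gap: 0.65
t: 10.4
tcp_pos: [0.5326, -0.2635, 0.1771]
tool_rot: [-0.047, 0.999, 0.0, -0.0]
force: [0.7, 0.0, -0.0]
finger_gap: 0.654
t 10.4 tcp [ 0.5326 -0.2635  0.1771] yaw -174.61 F [ 0.7  0.  -0. ] gap 0.654 shift [-0.06  -0.039  0.771] turn [ 0.0001 -0.0001 -0.0002]
```

View pics/top5.png

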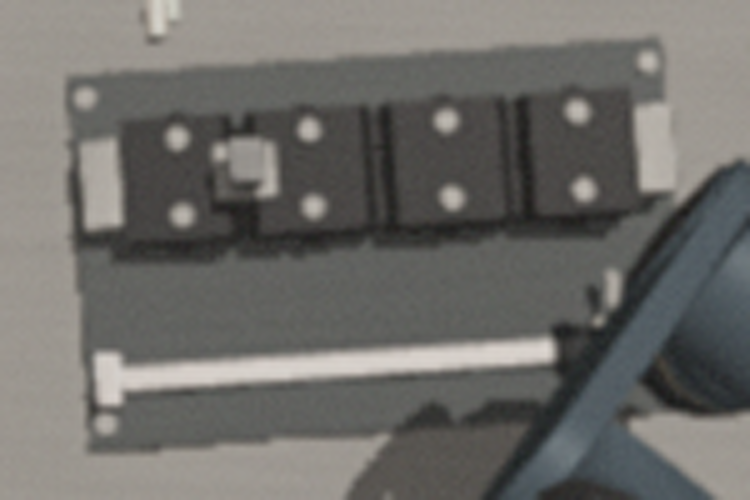

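View pics/scene5.png

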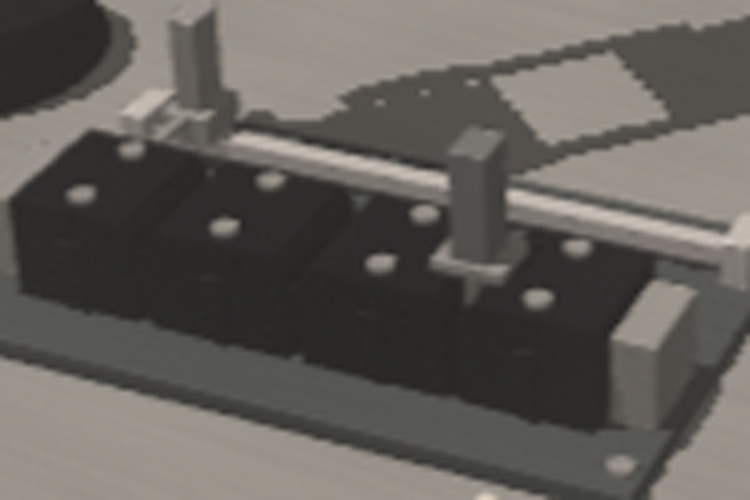

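The gauge stands upright with its collar flat on the tops at the left joint. In the top crop the collar is at about (245,168) and the screw centroid at (246,172), so it sits about 2 mm from mid-length. Next is the marker.

Run:
```python
from h import *
np.set_printoptions(precision=3,suppress=True)
W=np.load("pics/topW.npy")
a=W[262:282:2,396:420];print(a[...,2].round(3));print("endblock",[ray("top",(u,272),.05)[0,:2] for u in(411,417)])
to(.5385,-.266,.11,185.46)
```

```text
[[ 0.012  0.014  0.015  0.006  0.012  0.013  0.043  0.042  0.013  0.014
   0.013  0.013  0.011  0.008  0.007  0.004  0.01   0.007  0.017  0.015
   0.022  0.001 -0.004  0.002]
 [ 0.014  0.008  0.049  0.047  0.045  0.044  0.044  0.094  0.094  0.098
   0.102  0.094  0.096  0.005  0.02   0.038  0.034  0.036  0.041  0.035
   0.014 -0.005  0.002 -0.002]
 [ 0.014  0.011  0.039  0.045  0.042  0.06   0.077  0.091  0.096  0.09
   0.092  0.094  0.098  0.018  0.025  0.037  0.037  0.034  0.04   0.033
   0.012 -0.001 -0.002  0.003]
 [ 0.028  0.031  0.038  0.042  0.044  0.057  0.075  0.093  0.1    0.1
   0.098  0.09   0.092  0.026  0.034  0.035  0.037  0.034  0.034  0.038
   0.017  0.001 -0.001 -0.007]
 [ 0.027  0.023  0.03   0.048  0.045  0.049  0.069  0.089  0.093  0.099
   0.094  1.569  0.097  0.023  0.031  0.038  0.035  0.041  0.04   0.044
   0.037 -0.002  0.003  0.007]
 [ 0.023  0.012  0.032  0.045  0.046  0.049  0.071  0.083  0.091  0.089
   0.099  0.088  0.095  0.016  0.017  0.029  0.039  0.035  0.037  0.036
   0.037  0.01   0.005 -0.002]
 [ 0.011  0.015  0.031  0.042  0.048  0.045  0.045  0.046  0.041  0.048
   0.043  0.048  0.013  0.016  0.007  0.014  0.006  0.012  0.01   0.005
   0.011  0.012  0.    -0.004]
 [ 0.016  0.016  0.012  0.014  0.016  0.02   0.013  0.01   0.013  0.017
   0.009  0.01   0.013  0.012  0.014  0.012  0.014  0.019  0.026  0.016
   0.02   0.01   0.001 -0.005]
 [ 0.009  0.013  0.014  0.003  0.017  0.016  0.013  0.014  0.017  0.015
   0.01   0.008  0.015  0.01   0.015  0.017  0.008  0.018  0.021  0.013
   0.017  0.01   0.009  0.   ]
 [ 0.02   0.012  0.011  0.01   0.005  0.007  0.012  0.004  0.01   0.017
   0.012  0.01   0.016  0.017  0.015  0.004  0.013  0.013  1.569  0.018
   0.016  0.016 -0.002 -0.   ]]
endblock [array([ 0.533, -0.287]), array([ 0.533, -0.304])]
t 10.5 tcp [ 0.533 -0.262  0.177] yaw -174.64 F [-0.6 -0.2 -1. ] gap 0.65 shift [-0.047 -0.046  0.673] turn [ 0.  0. -0.]
```

```bash
python3 -m inch '[[-0.3,[-0.045,-0.045,0.4],[0,0,0]],[-0.3,[-0.045,-0.045,0.67],[0,0,0]],[-0.3,[-0.045,-0.045,0.67],[0,0,0]]]';python3 - <<'E'
from h import *
to(.5385,-.266,.054,185.46)
p,d=snapshot("scene");cv2.imwrite("pics/s6.png",cv2.resize(p[140:270,190:340],None,fx=4,fy=4,interpolation=2))
E
```

```text
t: 10.8
tcp_pos: [0.5375, -0.2604, 0.1073]
tool_rot: [-0.05, 0.999, 0.004, -0.003]
force: [0.3, 0.9, -0.7]
finger_gap: 0.65
t 10.8 tcp [ 0.5375 -0.2604  0.1073] yaw -174.32 F [ 0.3  0.9 -0.7] gap 0.65 shift [-0.007 -0.061  0.532] turn [ 0.0012 -0.0009  0.0006]
```

View pics/s6.png

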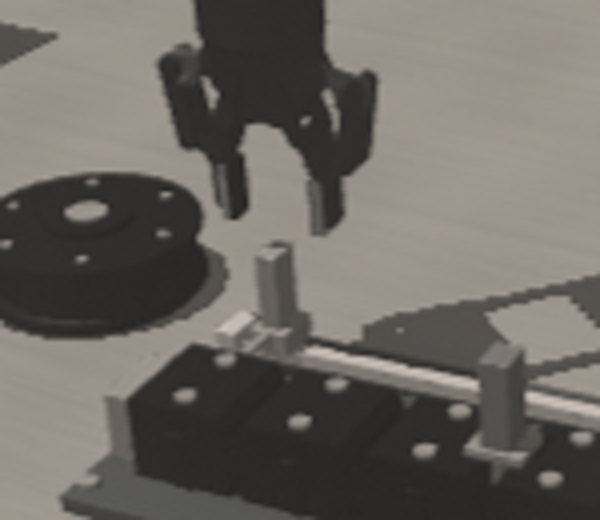

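The fin (crop (277,285)) lies between the open fingers ((233,190) and (325,205)). I'll descend and pinch.

```bash
python3 -m inch '[[-0.3,[-0.01,-0.05,0.2],[0,0,0]],[-0.3,[-0.01,-0.05,0.53],[0,0,0]],[-0.3,[-0.01,-0.05,0.53],[0,0,0]],[-0.3,[-0.01,-0.05,0.53],[0,0,0]]]';python3 -c "
from h import *
to(.5385,-.266,.0535,185.46)"
```

```text
t: 11.25
tcp_pos: [0.542, -0.2685, 0.0595]
tool_rot: [-0.049, 0.999, 0.0, 0.001]
force: [-0.2, -0.3, 0.7]
finger_gap: 0.651
t 11.25 tcp [ 0.542  -0.2685  0.0595] yaw -174.34 F [-0.2 -0.3  0.7] gap 0.651 shift [0.032 0.028 0.06 ] turn [0.     0.0003 0.0006]
```

```bash
python3 -m inch '[[-0.3,[0.03,0.025,0.05],[0,0,0.0006]],[-0.3,[0.03,0.025,0.05],[0,0,0.0006]],[-0.3,[0.03,0.025,0.05],[0,0,0.0006]]]';python3 -c "
from h import *
to(.5385,-.266,.0535,185.46)"; python3 -m inch '[[0.1,[0,0,0],[0,0,0]],[0.4,[0,0,0],[0,0,0]],[1,[0,0,0],[0,0,0]],[1,[0,0,0],[0,0,0]],[1,[0,0,0],[0,0,0]],[1,[0,0,0],[0,0,0]]]' 30;python3 -c "
from h import *
to(.5235,-.0602,.0535,185.46)"
```

```text
t: 11.55
tcp_pos: [0.5385, -0.267, 0.0547]
tool_rot: [-0.047, 0.999, -0.0, 0.002]
force: [0.2, 0.1, -0.1]
finger_gap: 0.654
t 11.55 tcp [ 0.5385 -0.267   0.0547] yaw -174.6 F [ 0.2  0.1 -0.1] gap 0.654 shift [-0.001  0.01   0.012] turn [-0.0002  0.0005 -0.0002]
t: 12.15
tcp_pos: [0.5382, -0.267, 0.0539]
tool_rot: [-0.047, 0.999, -0.0, 0.001]
force: [0.2, 0.2, 3.0]
finger_gap: 0.162
t 12.15 tcp [ 0.5382 -0.267   0.0539] yaw -174.6 F [0.2 0.2 3. ] gap 0.162 shift [-0.048  2.072  0.004] turn [-0.      0.0003 -0.0002]
```

```bash
python3 -m inch '[[1,[0,0.15,0],[0,0,0]],[1,[0,0.35,0],[0,0,0]],[1,[0,0.55,0],[0,0,0]],[1,[0,0.75,0],[0,0,0]],[1,[0,0.95,0],[0,0,0]],[1,[0,1,0],[0,0,0]]]';python3 -c "
from h import *
to(.5235,-.0602,.0535,185.46)"
```

```text
t: 12.75
tcp_pos: [0.5283, -0.1637, 0.0539]
tool_rot: [-0.048, 0.999, 0.001, 0.001]
force: [-1.2, -1.9, 5.0]
finger_gap: 0.163
t 12.75 tcp [ 0.5283 -0.1637  0.0539] yaw -174.48 F [-1.2 -1.9  5. ] gap 0.163 shift [-0.052  1.035  0.005] turn [0.0002 0.0003 0.0002]
```

```bash
python3 -m inch '[[1,[0,0.2,0],[0,0,0]],[1,[0,0.4,0],[0,0,0]],[1,[0,0.6,0],[0,0,0]],[1,[0,0.8,0],[0,0,0]],[1,[0,0.95,0],[0,0,0]],[1,[0,0.97,0],[0,0,0]],[1,[0,0.97,0],[0,0,0]]]';python3 - <<'E'
from h import *
to(.5235,-.0602,.0535,185.46)
p,d=snapshot("scene");cv2.imwrite("pics/s7.png",cv2.resize(p[160:290,240:390],None,fx=4,fy=4,interpolation=2))
E
```

```text
t: 13.45
tcp_pos: [0.5191, -0.0682, 0.0538]
tool_rot: [-0.048, 0.999, 0.001, 0.001]
force: [-0.9, 0.5, 5.8]
finger_gap: 0.161
t 13.45 tcp [ 0.5191 -0.0682  0.0538] yaw -174.54 F [-0.9  0.5  5.8] gap 0.161 shift [-0.051  0.076  0.004] turn [0.0002 0.0002 0.    ]
```

View pics/s7.png

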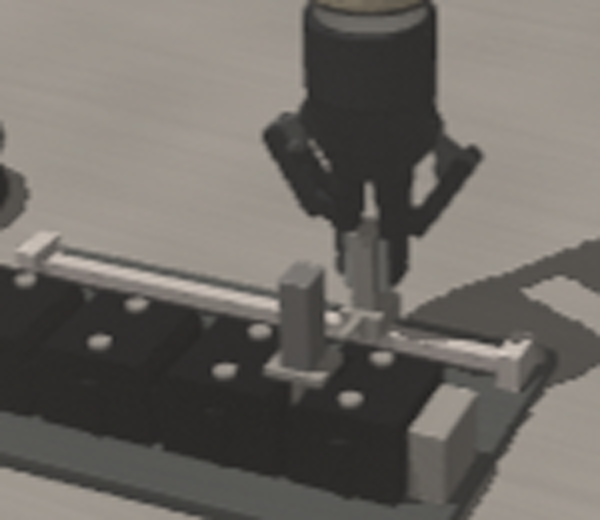

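The marker follows along the rail (fin at crop (370,270), gauge at (302,320)). About 7.5 mm remain.

```bash
python3 -m inch '[[1,[0,0.04,0],[0,0,0]],[1,[0,0.075,0],[0,0,0]],[1,[0,0.075,0],[0,0,0]],[1,[0,0.075,0],[0,0,0]]]';python3 - <<'E'
from h import *
to(.5235,-.0602,.0535,185.46)
E
```

```text
t: 13.9
tcp_pos: [0.5185, -0.0615, 0.0538]
tool_rot: [-0.047, 0.999, 0.001, 0.001]
force: [-1.2, 1.5, 7.7]
finger_gap: 0.16
t 13.9 tcp [ 0.5185 -0.0615  0.0538] yaw -174.58 F [-1.2  1.5  7.7] gap 0.16 shift [-0.051  0.008  0.004] turn [ 0.0002  0.0003 -0.0001]
```

```bash
python3 -m inch '[[1,[0,0.007,0],[0,0,0]],[1,[0,0.007,0],[0,0,0]],[0.6,[0,0.007,0],[0,0,0]],[0.2,[0,0.007,0],[0,0,0]],[-0.2,[0,0.007,0],[0,0,0]],[-0.2,[0,0.007,0],[0,0,0]],[-0.2,[0,0.007,0],[0,0,0]],[-0.2,[0,0.007,-0.3],[0,0,0]],[-0.2,[0,0.007,-0.7],[0,0,0]],[-0.2,[0,0.007,-1],[0,0,0]],[-0.2,[0,0.007,-1],[0,0,0]]]'; python3 -m inch '[[-0.2,[0.9,0,-0.6],[0,0,0]],[-0.2,[0.9,0,-0.6],[0,0,0]],[-0.2,[0.9,0,-0.6],[0,0,0]]]'
python3 - <<'E'
from h import *
to(.40,.1,.25,185.46)
for n in("top","scene"):
    p,d=snapshot(n);np.save(f"pics/{n}8.npy",d);cv2.imwrite(f"pics/{n}8full.png",p); c=p[200:300,280:430] if n=="top" else p[200:300,220:370]
    cv2.imwrite(f"pics/{n}8.png",cv2.resize(c,None,fx=5,fy=5,interpolation=2)[:600])
E
```

```text
t: 15.0
tcp_pos: [0.5215, -0.0636, 0.1574]
tool_rot: [-0.047, 0.999, -0.002, 0.005]
force: [-0.1, -0.3, -0.8]
finger_gap: 0.601
t: 15.3
tcp_pos: [0.4247, -0.0702, 0.214]
tool_rot: [-0.047, 0.999, 0.001, -0.001]
force: [1.4, -0.2, 0.7]
finger_gap: 0.599
t 15.3 tcp [ 0.4247 -0.0702  0.214 ] yaw -174.66 F [ 1.4 -0.2  0.7] gap 0.599 shift [ 0.088  1.718 -0.357] turn [ 0.0002 -0.0002 -0.0003]
```

View pics/top8.png

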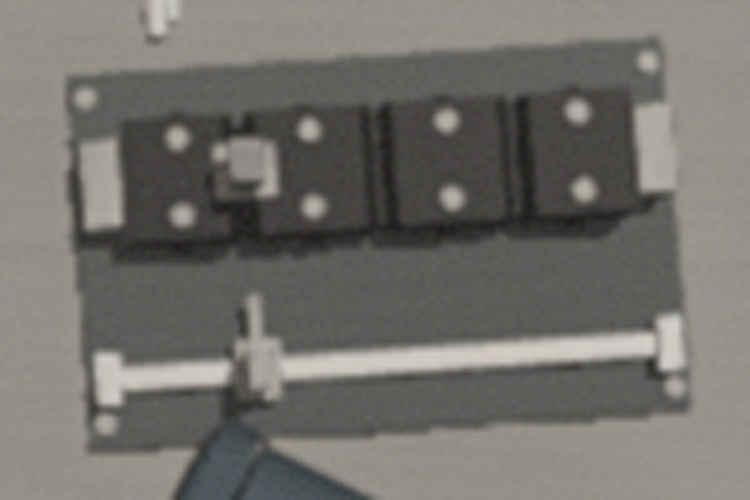

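View pics/scene8.png

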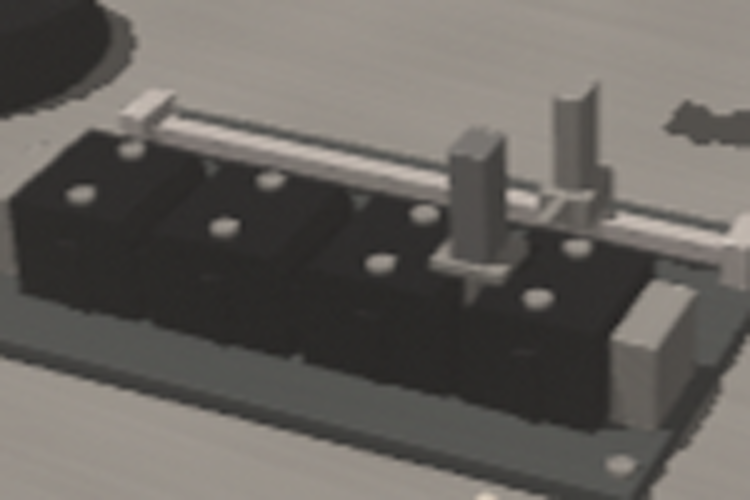

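Both parts are standing clear of the gripper. A numeric check of marker against gap and gauge follows.

Run:
```python
from h import *
np.set_printoptions(precision=4,suppress=True)
xa=np.array([.9955,.0951]);ya=np.array([-.0951,.9955])
def rep(n,g,pts):
    for nm,xy in pts: d=xy-g;print(n,nm,xy.round(4),"dx %.4f dy %.4f"%(d@xa,d@ya))
p=cv2.imread("pics/top8full.png")
d=np.load("pics/top8.npy");W=cloud("top",d)
def blob(n,W,box,lo,hi,z):
    x0,x1,y0,y1=box;m=np.zeros((480,640),np.uint8);m[y0:y1,x0:x1]=(W[y0:y1,x0:x1,2]>lo)&(W[y0:y1,x0:x1,2]<hi)
    m=cv2.morphologyEx(m,cv2.MORPH_OPEN,np.ones((2,2)));v,u=np.nonzero(m);r=cv2.minAreaRect((ray(n,np.c_[u,v],z)[:,:2]*1000).astype(np.float32));print(r,len(v));return np.array(r[0])/1000
fin=blob("top",W,(322,342,260,285),.08,.11,.094);han=blob("top",W,(318,342,220,245),.105,.14,.124)
pt=ray("top",np.array((253,297))/5+[280,200],.040)[0,:2];col=ray("top",np.array((245.5,168))/5+[280,200],.069)[0,:2]
g=np.array([.6323,-.0494])
rep("top",g,[("fin",fin),("handle",han),("pointer tip",pt),("collar",col)])
gs=np.array([.6308,-.0477])
f=ray("scene",np.array([(555,98),(568,105),(600,87),(585,82)])/5+[220,200],.094).mean(0)[:2]
h=ray("scene",np.array([(449,152),(477,160),(506,138),(479,128)])/5+[220,200],.124).mean(0)[:2]
rep("scene",gs,[("fin",f),("handle",h)])
# bystanders: diff against start
a=cv2.imread("pics/top0.png").astype(int);df=np.abs(a-p).max(2)>40
print("bin/lookalike/stand diff",df[170:260,130:230].sum(),df[265:300,145:180].sum(),"pen",df[150:212,300:322].sum(),"housing",df[255:320,436:502].sum())
```

```text
((519.0308837890625, -63.70433044433594), (21.942928314208984, 13.732033729553223), 1.5672560930252075) 48
((628.6349487304688, -53.05254364013672), (21.848106384277344, 16.268356323242188), 1.5999647378921509) 60
top fin [ 0.519  -0.0637] dx -0.1141 dy -0.0035
top handle [ 0.6286 -0.0531] dx -0.0040 dy -0.0033
top pointer tip [ 0.5624 -0.0588] dx -0.0705 dy -0.0027
top collar [ 0.6331 -0.0518] dx 0.0006 dy -0.0025
scene fin [ 0.5266 -0.0565] dx -0.1046 dy 0.0012
scene handle [ 0.634  -0.0467] dx 0.0033 dy 0.0006
bin/lookalike/stand diff 0 0 pen 0 housing 0
```

View pics/top8full.png

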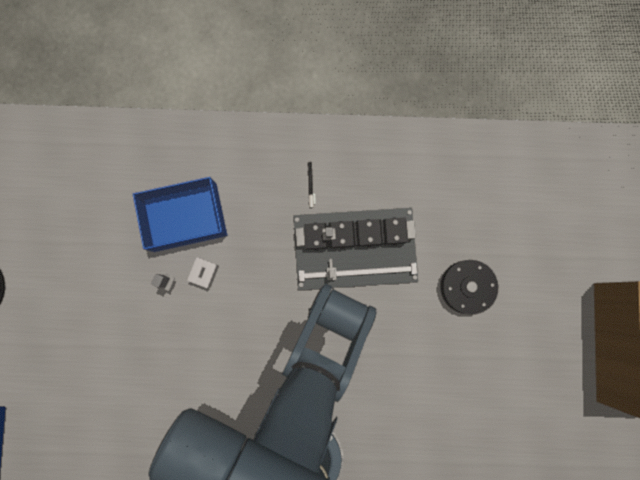

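```bash
python3 -c "
from h import *
to(.4,0,.2)
print(sign_off())"
```

```text
t 15.4 tcp [ 0.4282 -0.0711  0.2137] yaw -174.68 F [ 0.4  0.5 -1.2] gap 0.6 shift [0.215 0.735 0.136] turn 0
the job is handed in; nothing more can be done
None
```

The job is handed in at 15.4 s. The left (+y) joint is the bare one: the gauge stands fully home in it, and the marker has been slid opposite and released.

- **Finding the joint:** I picked the left joint from the top camera's depth image: about 15 mm above the bench inside it, against about 50 mm in the other two. The blade then went down with no springy resistance. The collar touched at the predicted height (TCP 0.0905 m) with about 6 N. I did not probe the other two joints with the blade, so their spacers are known only from the depth image.
- **Gauge:** It stands upright with its collar on the tops. Estimates of its offset from mid-length disagree, from −4 to +3 mm depending on the camera and the feature measured; the collar seen from above gives +0.6 mm.
- **Marker:** Along the rail it is 0.2 mm (top camera) and 0.6 mm (scene camera) from the gauge. The top camera puts both marker and gauge about 3 mm to −y of the estimated joint centre, while the scene camera puts them about 1 mm to +y. I put this down to camera error, because the blade fits the 7 mm gap with only ±1.5 mm of play.
- **Other things:** The top view shows no change in the bin, look-alike gauge, pen or housing. The gripper was well clear of everything at hand-in.

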